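# Hold the focusing rod in the slit lamp's pivot sleeve

## Task

Check the slit lamp's focus: first pull the sprung dust shutter by its black post all the way out to its stop and let go of it (it stays), so that the pivot sleeve is open. Then take the test rod with the red grip out of its stand and lower it upright into the sleeve, never letting the rod touch the slit lamp, until its yellow band is level with the sleeve's mouth. Finish while still holding it there, steady and centred in the bore, and leave everything else where it is.

Things in the scene. Friction and masses are not known exactly. Their poses are not given: they have to be found in the camera images.
- slitlamp: Fixed slit-lamp base, grey plate 35 mm high, own x -120..160, y -140..140 mm. Origin on the table under the sleeve's axis, x away from the robot at yaw 0. Upright aluminium sleeve over the origin: 64 mm outside, bore 28 mm, 90 to 125 mm high; white pillar of the same height behind it (+x). Black joystick at x -85, y -100, 115 mm high; lamp tower at x 130, y 110, 375 mm high, up to 72 mm wide.
- sleeve_mouth (a point): Centre of the sleeve's upper rim (mouth), on the bore's axis, 125 mm above the table; axes as the slit lamp's. The bore below it is 28 mm wide and 35 mm deep, with 55 mm of free air from its lower end to the base plate.
- shutter (a joint): Dust shutter travel, m: 0 closed (steel plate 44 mm wide, 5 mm thick, top 131 mm above the table, covers the mouth), 0.050 at its stop (bore free). Starts 0 to 0.008. Slides along the slit lamp's -x. Weak return spring (up to 1 N) and a stronger friction brake (2 N): pulling takes 2 to 3 N and it stays where it is let go.
- shutter_post (a point): Shutter's black upright post, 18 mm diameter, 40 mm tall, on the shutter plate (131 to 171 mm above the table), 75 mm in front of (-x of) the bore's axis when closed, 125 mm when out. The point is on its axis at half height (151 mm) and moves with it.
- rod_stand: Fixed white and grey stand, base plate 100 x 160 x 8 mm, top plate 60 x 160 mm, upper face 100 mm above the table, with two 17 mm holes at y -40 and +40 mm. Origin on the table under its centre. The two rods hang in the holes, in either order.
- test_rod: Loose test rod, 0.12 kg. From the tip up: steel shaft 12 mm diameter, 85 mm long, with a yellow band 45 to 65 mm above the tip; dark collar 30 mm diameter, 85 to 91; red square grip 24 x 24 mm, 91 to 136, faces along the rod's x and y. Origin at the tip's centre, z up the rod. In the stand the collar rests on the top plate and its axes are parallel to the stand's.
- rod_band (a point): Point on the test rod's axis at the middle of its yellow band, 55 mm above the tip.
- plain_rod: A second rod of the same size with a grey grip and no band, in the stand's other hole; to be left there. Origin at its tip.
- drops: White eye-drop bottle with blue cap, 32 mm diameter, 65 mm high, standing behind the stand; origin under its centre. Leave alone.
- trial_lens: Red trial-lens ring, 38 mm diameter, 6 mm thick, lying on the slit lamp's base plate beside the shutter; origin under its centre. Leave alone.
- pads_jar: Glass jar with steel lid, 80 mm diameter, 100 mm high; origin under its centre. Leave alone.
- occluder: Flat black eye occluder paddle, handle 150 x 18 mm, disc 64 mm, 6 mm thick; origin under the handle's middle. Leave alone.
Not all that is in view belongs to the job. There is more than one size of the rod_stand; the job needs the smallest.

How it is judged:
By the outcome, as a careful person would: the job done as asked, in the order asked, and still so for the second after the job is handed in, while the arm keeps its last pose, push and grip.
It also fails if it takes over 64 s, if anything falls off the work surface, if the arm or the gripper's body presses on something with over 40 N, if the wrist force passes 120 N, or if a joint passes its speed limit or range.

## Robot

A 6-joint arm with a two-finger parallel gripper is mounted at the origin on the work surface. World frame = base frame: x ahead of the robot, y to its left, z up, the work surface at z = 0. Lengths are in m, angles in rad, forces in N, time in s.
With the tool pointing down it reaches from about 0.325 to 0.85 m from the base axis. Payload 4.4 kg.
Tool frame: the origin (TCP) lies between the finger pads; the fingertips stand 11 mm ahead of it and the grasp point (between the pads) lies 8 mm behind it (env.tips_ahead is the distance from the TCP to the fingertips, in m); z points along the fingers, y is the line along which they close (so a half turn about z gives the same grasp; the last joint's range is limited). The gripper opens to 94 mm and grips with 3 to 60 N. Pads are 16 mm wide; open, the fingers measure 119 mm over their backs; the gripper's body (75 mm by 177 mm) begins 78 mm behind the grasp point.
Start: joints at [1.198, 0.207, 1.542, -0, 1.393, -0.15], TCP at [0.127, 0.561, 0.216] pointing down, gripper open.
Joint ranges: [-2.73, 2.73], [-0.86, 2.22], [0.23, 2.46], [-1.11, 4.25], [0.08, 2.63], [-2.82, 2.82]. Speed limits (rad/s): [2.79, 2.79, 3.14, 3.14, 3.14, 3.14].

## Interface

Orientations are given as a rotation vector (axis times angle).
In Python, from bench import env, snapshot, camera_params gives the robot as it stands.
- The arm moves only by the shell command python3 -m pendant 'ROWS' [FORCE]. ROWS is JSON, a list of rows, each an object of numbers: "dx", "dy", "dz": the shift along the world's x, y, z in units of 25 mm (1.0 is 25 mm); "rx", "ry", "rz": the turn, a rotation vector about the world's x, y, z in rad; "hand": the finger opening in mm, from 0 to 94. A call has exactly 5 rows; each row is the pose to reach, as a shift and turn from the pose commanded when the call began; what a row does not reach only later rows make up. A row lasts 1/12 s, in which the tool goes at most 41.7 mm and 7.16 degrees, less where a joint would pass 70% of its speed; a pose out of reach is approached as far as the arm can. A call with a gripper value outside its range is refused whole. The fingers move at their own pace and stop on an object; FORCE is the grip in N (left out, the last holds). Time passes only in rows, so rows that repeat a pose let the fingers close, or fill a call up. It gives the time, the measured TCP pose, the force, the opening and the grip force at its end, in the units of the state.
- env.sense(): the state, without advancing time (a new reading comes with each control period).
- snapshot(name): name is "scene" or "side" or "wrist"; returns the picture (400x640x3 uint8, blue, green, red); there is no depth.
- camera_params(name): a dict with "intrinsics" (3x3 intrinsics, pixels), "R" (3x3) and "t" (3): a world point X has camera coordinates R X + t. Camera axes: x right, y down, z forward; pixel columns grow to the right and rows downward; lengths in m; the calibration is good to about 2 mm. A picture is of the moment at which its call begins: read the wrist's pose just before it. camera_params takes no time and is no camera call; for the wrist camera it gives the pose at the moment of the call.
- env.close_job(): hands the job in; it is judged then, once.
The state is a dict: "t": time; "joint_pos": joint angles; "joint_velocities": joint speeds; "joint_torque": joint torques, N m; "tcp_pos": TCP position; "eef_rot": TCP orientation; "ft_force": force on the tool from outside, world axes, zero at the start; "moment": the same for the moment, N m; "width": finger opening in m; "finger_force": force on a finger pad.
Only numpy, scipy, OpenCV 4.12 (cv2) and the standard library are available. Lean on these libraries where they do the work, as an engineer would, in place of code of your own. Each camera call takes 0.05 s, during which the arm holds its last target. There are 200 camera calls.

## Working session

There is one attempt and no reset: what is moved stays moved. The work goes in short steps, Python scripts to look and compute and a shell command to move; the robot and the scene stay as the last step left them, time stands still between calls to the robot, and variables do not carry over. Pictures are saved under pics/ and viewed, at most 11 in all, crops included, and the job is handed in when it is done.

```bash
mkdir -p pics
python3 - <<'E'
from bench import env,snapshot,camera_params
import cv2,numpy as np
a=snapshot("scene");b=snapshot("side")
cv2.imwrite("pics/scene.png",a);cv2.imwrite("pics/side.png",b)
for n in("scene","side"):
    p=camera_params(n);print(n,np.round(p["intrinsics"],1).tolist(),np.round(p["R"],3).tolist(),np.round(p["t"],3).tolist(), np.round(-np.array(p["R"]).T@p["t"],3))
print(env.sense())
E
```

```text
scene [[471.7, 0.0, 319.5], [0.0, 471.7, 193.2], [0.0, 0.0, 1.0]] [[0.422, 0.907, -0.005], [0.786, -0.368, -0.497], [-0.452, 0.206, -0.868]] [-0.307, -0.297, 1.734] [ 1.147 -0.188  1.356]
side [[362.5, 0.0, 314.5], [0.0, 362.5, 198.3], [0.0, 0.0, 1.0]] [[0.985, -0.173, -0.001], [-0.105, -0.591, -0.799], [0.138, 0.788, -0.601]] [-0.467, 0.184, 0.931] [ 0.351 -0.705  0.706]
{'t': 0.1, 'joint_pos': array([ 1.19749331e+00,  2.07388549e-01,  1.54277763e+00, -4.39022887e-05,
        1.39348712e+00, -1.50506207e-01]), 'joint_velocities': array([ 0.00077873, -0.00328312, -0.00338787, -0.00087555,  0.00043423,
       -0.00054961]), 'joint_torque': array([-5.04712916e-04, -3.71862280e+01, -2.82291287e+01,  7.00014085e-02,
        3.11904727e-02, -3.21283369e-05]), 'tcp_pos': array([0.12682323, 0.56012694, 0.21539224]), 'eef_rot': array([-0.34917802, -3.12163088,  0.00314354]), 'ft_force': array([-0.40176927, -0.28590164, -0.64036568]), 'moment': array([0.01848101, 0.02126085, 0.00059224]), 'finger_force': 0.0, 'width': 0.0938391339510944}
```

View pics/scene.png

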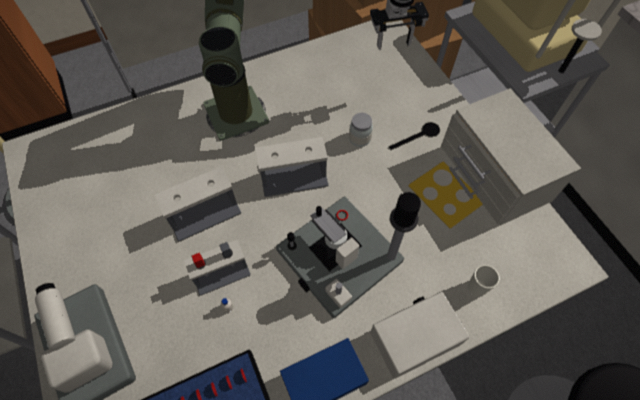

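View pics/side.png

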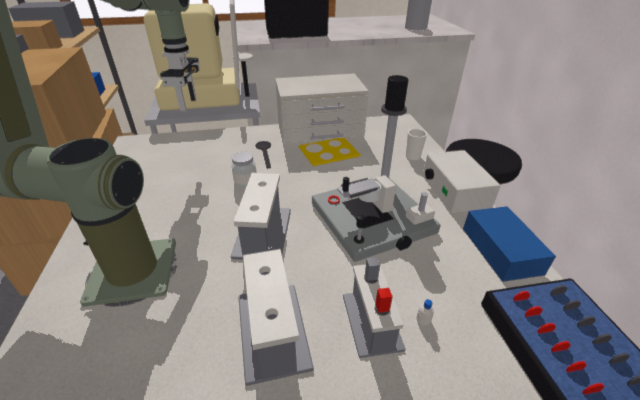

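The side view is taken with robot left. Red candidates are the rod grip at scene (198,260) / side (384,300), the trial-lens ring at scene (341,215), and the tray pegs at scene (205,380). The first is the only one hanging in a small stand, so I choose it. Black post candidates are scene (318,211), the joystick (291,240) and the knob (304,286). I choose the post at (318,211), in front of the sleeve beside the ring.

Run:
```python
import cv2,numpy as np
a=cv2.imread("pics/scene.png");b=cv2.imread("pics/side.png")
def c(i,x,y,w,h,s):return cv2.resize(i[y:y+h,x:x+w],None,fx=s,fy=s,interpolation=cv2.INTER_CUBIC)
m=np.vstack([np.hstack([c(a,270,190,100,75,4),c(b,305,165,100,75,4)]),np.hstack([c(a,175,230,100,75,4),c(b,335,250,100,75,4)])])
cv2.imwrite("pics/crop1.png",m)
```

```text
(no output)
```

View pics/crop1.png

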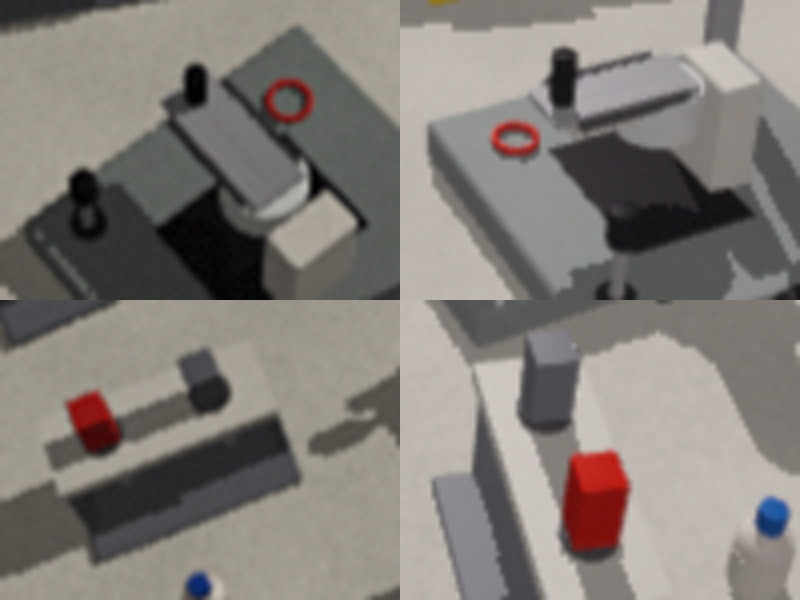

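The crop shows the black post on the shutter plate at scene (319,211) / side (346,184), and the red grip beside the grey grip in the small stand. I'll triangulate those now.

```bash
cat > h.py <<'E'
import numpy as np
from bench import env,snapshot,camera_params
def ray(p,uv):
    K,R,t=[np.array(p[k],float) for k in("intrinsics","R","t")]
    d=R.T@np.linalg.inv(K)@np.array([uv[0],uv[1],1.]);return -R.T@t,d/np.linalg.norm(d)
def plane(p,uv,z):
    c,d=ray(p,uv);return c+d*(z-c[2])/d[2]
def tri(L):
    A=np.zeros((3,3));b=np.zeros(3);rs=[ray(p,uv) for p,uv in L]
    for c,d in rs:
        P=np.eye(3)-np.outer(d,d);A+=P;b+=P@c
    X=np.linalg.solve(A,b);return X,max(np.linalg.norm((np.eye(3)-np.outer(d,d))@(X-c)) for c,d in rs)
E
python3 - <<'E'
from h import *
s=camera_params("scene");d=camera_params("side")
f=lambda n,x,y:print(n,*[np.round(v,4) for v in tri([(s,x),(d,y)])])
f("post top",(318.7,207.7),(346.2,178))
f("post bot",(319.2,215.5),(346.2,191))
f("red top",(196.5,256.2),(385,290.5))
f("grey top",(224.2,245.5),(373,260.7))
f("ring",(342,215.2),(334,200))
f("pillar top c",(270+312/4,190+222/4),(305+322/4,165+68/4))
f("joystick top",(270+83/4,190+180/4),(305+222/4,165+212/4))
f("tower top",(407,199),(397,81))
for q in[(190,278),(244.5,258)]:print("stand edge",plane(s,q,.1).round(4))
for q in[(312,219),(322.5,211.5)]:print("plate left edge?",plane(s,q,.131).round(4))
E
```

```text
post top [0.5722 0.0707 0.1705] 0.0005
post bot [0.5748 0.0709 0.1272] 0.0002
red top [ 0.5585 -0.291   0.154 ] 0.0005
grey top [ 0.5598 -0.2119  0.1523] 0.0005
ring [0.5619 0.1553 0.0355] 0.0006
pillar top c [0.6961 0.1036 0.1225] 0.0031
joystick top [ 0.5891 -0.0267  0.1097] 0.0001
tower top [0.7401 0.2259 0.3692] 0.004
stand edge [ 0.5865 -0.3314  0.1   ]
stand edge [ 0.5949 -0.173   0.1   ]
plate left edge? [0.5779 0.0465 0.131 ]
plate left edge? [0.5686 0.0845 0.131 ]
```

Heights agree with the text: post top 170 vs 171 mm, grip top 154 vs 151, ring 35. The slit lamp's yaw is about 14.7° and the stand's about -2°. I'll move to above the front of the post.

```bash
python3 -m pendant '[{"dx":1.08,"dy":-1.18,"dz":0.4,"rz":0.1},{"dx":2.16,"dy":-2.36,"dz":0.8,"rz":0.19},{"dx":3.24,"dy":-3.54,"dz":1.2,"rz":0.19},{"dx":4.32,"dy":-4.72,"dz":1.6,"rz":0.19},{"dx":5.4,"dy":-5.9,"dz":2,"rz":0.19}]' 20
python3 -m pendant '[{"dx":1.08,"dy":-1.18},{"dx":2.16,"dy":-2.36},{"dx":3.24,"dy":-3.54},{"dx":4.32,"dy":-4.72},{"dx":5.4,"dy":-5.9}]'
python3 -m pendant '[{"dx":1.08,"dy":-1.18},{"dx":2.16,"dy":-2.36},{"dx":3.24,"dy":-3.54},{"dx":4.32,"dy":-4.72},{"dx":4.32,"dy":-4.72}]'
python3 - <<'E'
from h import *
import cv2
p=camera_params("wrist");a=snapshot("wrist");cv2.imwrite("pics/w1.png",a)
np.save("w1.npy",p,allow_pickle=True)
print(env.sense()["tcp_pos"],-np.array(p["R"]).T@p["t"],np.round(p["R"],3).tolist(),p["intrinsics"])
E
```

```text
[0.12685801 0.5602304  0.21557523] [0.04421971 0.58032578 0.38274306] [[0.222, 0.975, -0.003], [0.933, -0.212, 0.29], [0.282, -0.067, -0.957]] [[355.65265115   0.         328.42180557]
 [  0.         355.65265115 196.65056837]
 [  0.           0.           1.        ]]validation failed for argument at $[0]...
validation failed for argument at $[0]...
validation failed for argument at $[0]...
```

View pics/w1.png

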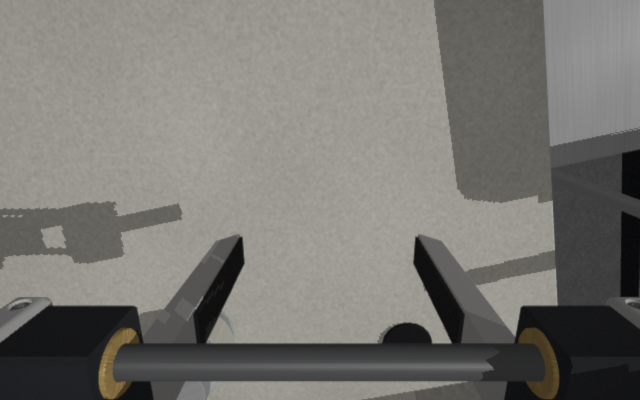

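The picture shows only table, with the fingers at (240,240) and (418,240), because the arm didn't move. The rows were refused, probably because every key is needed.

```bash
python3 -m pendant '[{"dx":1.08,"dy":-1.18,"dz":0.4,"rx":0,"ry":0,"rz":0.1,"hand":94},{"dx":2.16,"dy":-2.36,"dz":0.8,"rx":0,"ry":0,"rz":0.19,"hand":94},{"dx":3.24,"dy":-3.54,"dz":1.2,"rx":0,"ry":0,"rz":0.19,"hand":94},{"dx":4.32,"dy":-4.72,"dz":1.6,"rx":0,"ry":0,"rz":0.19,"hand":94},{"dx":5.4,"dy":-5.9,"dz":2,"rx":0,"ry":0,"rz":0.19,"hand":94}]' 20
```

```text
t: 0.57
tcp_pos: [0.2626, 0.4117, 0.2665]
eef_rot: [-0.05, -3.141, 0.001]
ft_force: [0.3, 1.1, 0.2]
width: 0.0943
finger_force: 0.0
```

```bash
python3 -m pendant '[{"dx":1.08,"dy":-1.18,"dz":0,"rx":0,"ry":0,"rz":0,"hand":94},{"dx":2.16,"dy":-2.36,"dz":0,"rx":0,"ry":0,"rz":0,"hand":94},{"dx":3.24,"dy":-3.54,"dz":0,"rx":0,"ry":0,"rz":0,"hand":94},{"dx":4.32,"dy":-4.72,"dz":0,"rx":0,"ry":0,"rz":0,"hand":94},{"dx":5.4,"dy":-5.9,"dz":0,"rx":0,"ry":0,"rz":0,"hand":94}]'
python3 -m pendant '[{"dx":1.08,"dy":-1.18,"dz":0,"rx":0,"ry":0,"rz":0,"hand":94},{"dx":2.16,"dy":-2.36,"dz":0,"rx":0,"ry":0,"rz":0,"hand":94},{"dx":3.24,"dy":-3.54,"dz":0,"rx":0,"ry":0,"rz":0,"hand":94},{"dx":4,"dy":-5.6,"dz":0,"rx":0,"ry":0,"rz":0,"hand":94},{"dx":4,"dy":-5.6,"dz":0,"rx":0,"ry":0,"rz":0,"hand":94}]'
python3 - <<'E'
from h import *
import cv2
p=camera_params("wrist");a=snapshot("wrist");cv2.imwrite("pics/w2.png",a)
np.save("w2.npy",p,allow_pickle=True)
print(env.sense()["tcp_pos"])
E
```

```text
t: 0.98
tcp_pos: [0.3978, 0.2641, 0.2664]
eef_rot: [0.052, 3.141, 0.0]
ft_force: [0.6, 0.7, -0.7]
width: 0.0941
finger_force: 0.0
t: 1.4
tcp_pos: [0.4989, 0.1211, 0.2659]
eef_rot: [-0.059, -3.141, 0.004]
ft_force: [-0.4, -0.1, 0.1]
width: 0.0942
finger_force: 0.0
[0.49883228 0.12087797 0.26586471]
```

View pics/w2.png

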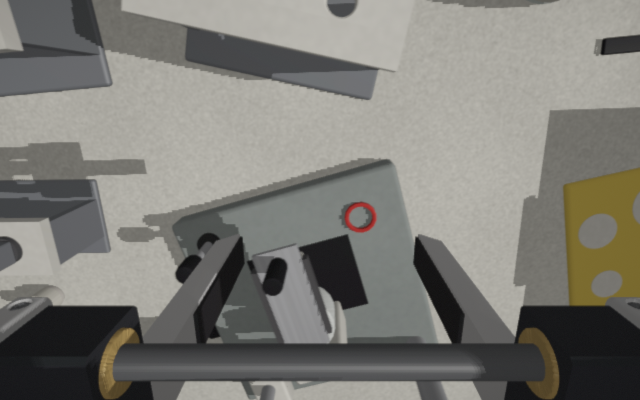

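The wrist picture shows the post between the fingers at about (268–287, 258–292), with its top at (272,286). The plate runs to the sleeve at about (330,320) and the ring is at (360,217). I'll check the top against the fixed-camera fix.

Run:
```python
from h import *
p=np.load("w2.npy",allow_pickle=True).item()
K,R,t=[np.array(p[k]) for k in("intrinsics","R","t")]
for X in([.5735,.0708,.171],[.5735,.0708,.131],[.5619,.1553,.035]):
    q=K@(R@np.array(X)+t);print(q[:2]/q[2])
s=camera_params("scene");d=camera_params("side")
print(tri([(s,(318.7,207.7)),(d,(346.2,178)),(p,(272,287))]))
print(plane(p,(360,217),.041))
# plate side edges directions (right edge)
a,b=plane(p,(297,246),.131),plane(p,(331,330),.131);print(a,b,np.degrees(np.arctan2(*(b-a)[[1,0]])))
```

```text
[271.16773623 290.29446017]
[277.82622108 267.37031394]
[359.0587893  217.54252822]
(array([0.57183145, 0.0712342 , 0.16973741]), np.float64(0.0009395434592149761))
[0.55903934 0.15596757 0.041     ]
[0.55218813 0.09033429 0.131     ] [0.64504005 0.11845666 0.131     ] 16.85016118367712
```

```bash
python3 -m pendant '[{"dx":1.48,"dy":-1,"dz":0,"rx":0,"ry":0,"rz":0,"hand":70},{"dx":2.96,"dy":-2,"dz":0,"rx":0,"ry":0,"rz":0,"hand":70},{"dx":2.96,"dy":-2,"dz":-1.5,"rx":0,"ry":0,"rz":0,"hand":70},{"dx":2.96,"dy":-2,"dz":-3,"rx":0,"ry":0,"rz":0,"hand":70},{"dx":2.96,"dy":-2,"dz":-3,"rx":0,"ry":0,"rz":0,"hand":70}]'
python3 -m pendant '[{"dx":0,"dy":0,"dz":-0.8,"rx":0,"ry":0,"rz":0,"hand":60},{"dx":0,"dy":0,"dz":-1.5,"rx":0,"ry":0,"rz":0,"hand":50},{"dx":0,"dy":0,"dz":-1.5,"rx":0,"ry":0,"rz":0,"hand":40},{"dx":0,"dy":0,"dz":-1.5,"rx":0,"ry":0,"rz":0,"hand":10},{"dx":0,"dy":0,"dz":-1.5,"rx":0,"ry":0,"rz":0,"hand":10}]' 20
python3 -m pendant '[{"dx":0,"dy":0,"dz":0,"rx":0,"ry":0,"rz":0,"hand":8},{"dx":0,"dy":0,"dz":0,"rx":0,"ry":0,"rz":0,"hand":8},{"dx":0,"dy":0,"dz":0,"rx":0,"ry":0,"rz":0,"hand":8},{"dx":0,"dy":0,"dz":0,"rx":0,"ry":0,"rz":0,"hand":8},{"dx":0,"dy":0,"dz":0,"rx":0,"ry":0,"rz":0,"hand":8}]' 20
```

```text
t: 1.87
tcp_pos: [0.5653, 0.0759, 0.1828]
eef_rot: [-0.053, -3.125, -0.001]
ft_force: [-2.0, 1.4, -1.2]
width: 0.07
finger_force: 0.0
t: 2.28
tcp_pos: [0.5719, 0.0764, 0.156]
eef_rot: [0.05, 3.139, 0.0]
ft_force: [0.8, 0.7, 0.4]
width: 0.0401
finger_force: 0.0
t: 2.7
tcp_pos: [0.5727, 0.0718, 0.1559]
eef_rot: [0.052, 3.137, -0.012]
ft_force: [1.1, -9.4, 2.1]
width: 0.0176
finger_force: 20.0
```

```bash
python3 -m pendant '[{"dx":-0.25,"dy":-0.06,"dz":0,"rx":0,"ry":0,"rz":0,"hand":8},{"dx":-0.55,"dy":-0.14,"dz":0,"rx":0,"ry":0,"rz":0,"hand":8},{"dx":-0.85,"dy":-0.22,"dz":0,"rx":0,"ry":0,"rz":0,"hand":8},{"dx":-1.15,"dy":-0.3,"dz":0,"rx":0,"ry":0,"rz":0,"hand":8},{"dx":-1.4,"dy":-0.37,"dz":0,"rx":0,"ry":0,"rz":0,"hand":8}]'
python3 -m pendant '[{"dx":-0.1,"dy":-0.03,"dz":0,"rx":0,"ry":0,"rz":0,"hand":8},{"dx":-0.2,"dy":-0.05,"dz":0,"rx":0,"ry":0,"rz":0,"hand":8},{"dx":-0.3,"dy":-0.08,"dz":0,"rx":0,"ry":0,"rz":0,"hand":8},{"dx":-0.3,"dy":-0.08,"dz":0,"rx":0,"ry":0,"rz":0,"hand":8},{"dx":-0.3,"dy":-0.08,"dz":0,"rx":0,"ry":0,"rz":0,"hand":8}]'
python3 -m pendant '[{"dx":-0.1,"dy":-0.03,"dz":0,"rx":0,"ry":0,"rz":0,"hand":8},{"dx":-0.2,"dy":-0.05,"dz":0,"rx":0,"ry":0,"rz":0,"hand":8},{"dx":-0.3,"dy":-0.08,"dz":0,"rx":0,"ry":0,"rz":0,"hand":8},{"dx":-0.36,"dy":-0.09,"dz":0,"rx":0,"ry":0,"rz":0,"hand":8},{"dx":-0.36,"dy":-0.09,"dz":0,"rx":0,"ry":0,"rz":0,"hand":8}]'
```

```text
t: 3.12
tcp_pos: [0.5389, 0.0632, 0.1559]
eef_rot: [0.052, 3.133, -0.009]
ft_force: [4.8, -6.9, -1.0]
width: 0.0176
finger_force: 20.0
t: 3.53
tcp_pos: [0.5313, 0.0613, 0.1559]
eef_rot: [0.052, 3.134, -0.009]
ft_force: [3.9, -7.2, -1.1]
width: 0.0174
finger_force: 20.0
t: 3.95
tcp_pos: [0.5258, 0.0599, 0.156]
eef_rot: [0.052, 3.126, -0.006]
ft_force: [13.4, -5.0, -9.0]
width: 0.0174
finger_force: 20.0
```

```bash
python3 -m pendant '[{"dx":-0.06,"dy":-0.02,"dz":0,"rx":0,"ry":0,"rz":0,"hand":8},{"dx":-0.12,"dy":-0.03,"dz":0,"rx":0,"ry":0,"rz":0,"hand":8},{"dx":-0.12,"dy":-0.03,"dz":0,"rx":0,"ry":0,"rz":0,"hand":8},{"dx":-0.12,"dy":-0.03,"dz":0,"rx":0,"ry":0,"rz":0,"hand":8},{"dx":-0.12,"dy":-0.03,"dz":0,"rx":0,"ry":0,"rz":0,"hand":8}]'
python3 -m pendant '[{"dx":0,"dy":0,"dz":0,"rx":0,"ry":0,"rz":0,"hand":50},{"dx":0,"dy":0,"dz":0,"rx":0,"ry":0,"rz":0,"hand":60},{"dx":0,"dy":0,"dz":0,"rx":0,"ry":0,"rz":0,"hand":60},{"dx":0,"dy":0,"dz":0,"rx":0,"ry":0,"rz":0,"hand":60},{"dx":0,"dy":0,"dz":0,"rx":0,"ry":0,"rz":0,"hand":60}]'
python3 -m pendant '[{"dx":0,"dy":0,"dz":0.8,"rx":0,"ry":0,"rz":0,"hand":60},{"dx":0,"dy":0,"dz":2.2,"rx":0,"ry":0,"rz":0,"hand":60},{"dx":0,"dy":0,"dz":3.8,"rx":0,"ry":0,"rz":0,"hand":60},{"dx":0,"dy":0,"dz":5,"rx":0,"ry":0,"rz":0,"hand":60},{"dx":0,"dy":0,"dz":5,"rx":0,"ry":0,"rz":0,"hand":60}]'
python3 - <<'E'
from h import *
import cv2
p=camera_params("wrist");a=snapshot("wrist");cv2.imwrite("pics/w3.png",a)
np.save("w3.npy",p,allow_pickle=True)
b=snapshot("scene");c=snapshot("side");cv2.imwrite("pics/s3.png",b);cv2.imwrite("pics/d3.png",c)
f=lambda i,x,y:cv2.resize(i[y:y+75,x:x+100],None,fx=4,fy=4,interpolation=cv2.INTER_CUBIC)
w=cv2.resize(a[200:350,220:420],None,fx=2,fy=2)
cv2.imwrite("pics/crop3.png",np.vstack([np.hstack([f(b,270,190),f(c,305,165)]),np.hstack([w,w*0])]))
print(env.sense()["tcp_pos"])
E
```

```text
t: 4.37
tcp_pos: [0.5245, 0.0599, 0.1562]
eef_rot: [0.053, 3.122, -0.003]
ft_force: [16.7, -3.3, -10.8]
width: 0.0176
finger_force: 20.0
t: 4.78
tcp_pos: [0.5162, 0.0617, 0.154]
eef_rot: [-0.051, -3.141, -0.0]
ft_force: [-0.4, -0.3, -0.6]
width: 0.0474
finger_force: 0.0
t: 5.2
tcp_pos: [0.5205, 0.0616, 0.2871]
eef_rot: [0.051, 3.127, -0.001]
ft_force: [-0.1, -0.1, 1.1]
width: 0.0599
finger_force: 0.0
[0.51607012 0.06165613 0.27850646]
```

View pics/crop3.png

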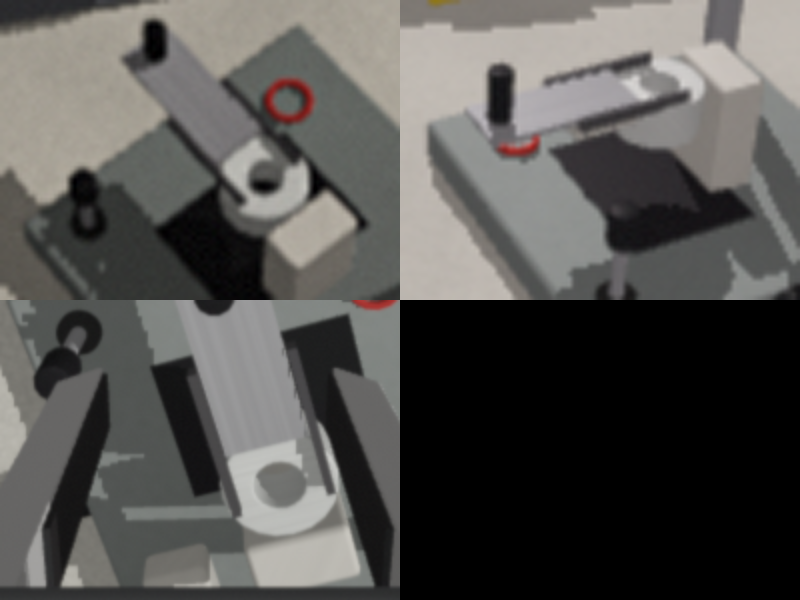

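The shutter is out and stayed put, and the bore is open: scene (336,234), side (370,185), wrist (360,292). I'll triangulate the bore and refine the centre with an ellipse fit.

Run:
```python
from h import *
import cv2
s=camera_params("scene");d=camera_params("side");p=np.load("w3.npy",allow_pickle=True).item()
print(tri([(s,(336.3,234)),(d,(370.5,185.6)),(p,(360,292.3))]))
for q,u in((s,(336.3,234)),(d,(370.5,185.6)),(p,(360,292.3))):print(plane(q,u,.125))
print("post",tri([(s,(270+154/4,190+26/4)),(d,(305+101/4,165+70/4))]))
g=cv2.cvtColor(cv2.imread("pics/w3.png"),6)
for y in range(276,314,3):print(y,g[y,338:384:2])
```

```text
(array([0.64832317, 0.09122454, 0.12215362]), np.float64(0.0020848976217424297))
[0.64830809 0.0907695  0.125     ]
[0.64893336 0.08695038 0.125     ]
[0.6451167  0.09147986 0.125     ]
post (array([0.52626839, 0.05956322, 0.16934509]), np.float64(0.0008963523910577362))
276 [157 167 178 187 190 192 192 192 192 193 193 193 192 191 190 145 138 131
 132 130  79  73 131]
279 [191 191 192 193 194 194 193 192 192 191 190 191 192 194 193 191 182 128
 128 128 104  73  90]
282 [192 192 192 193 193 194 195 180 142 117 114 112 114 120 145 180 185 132
 131 131 126  77  74]
285 [194 195 195 193 191 184 129 110 110 109 110 110 111 113 113 113 128 131
 129 129 128  93  72]
288 [189 191 192 194 197 132 113 115 115 115 115 115 114 113 112 111 108 136
 132 129 129 121  73]
291 [192 192 192 194 195 171 120 114 114 113 113 113 112 112 111 110 107 108
 128 129 128 127  80]
294 [183 190 190 191 197 170 158 120 113 113 113 113 113 112 111 110 108 124
 180 182 182 184 152]
297 [122 189 190 190 196 176 162 150 119 112 112 112 111 110 109 108 112 168
 188 188 189 189 184]
300 [ 79 182 188 187 188 195 177 151 138 126 114 113 114 112 113 130 173 188
 188 187 187 187 188]
303 [ 72 128 187 187 188 190 192 192 181 160 140 137 139 157 177 184 186 186
 187 188 188 188 189]
306 [ 72 111 188 189 190 190 189 188 187 186 186 187 187 188 187 188 188 188
 188 189 189 189 186]
309 [139 177 185 184 185 186 187 188 188 187 189 189 189 189 188 188 188 187
 187 187 186 168 119]
312 [ 81 114 172 185 187 188 188 188 188 188 188 187 186 186 186 187 188 190
 188 170 121 110 110]
```

```bash
python3 -m pendant '[{"dx":0,"dy":-1.4,"dz":0,"rx":0,"ry":0,"rz":0,"hand":60},{"dx":0,"dy":-2.9,"dz":0,"rx":0,"ry":0,"rz":0,"hand":60},{"dx":-0.2,"dy":-4.4,"dz":0,"rx":0,"ry":0,"rz":0,"hand":60},{"dx":-0.4,"dy":-5.9,"dz":0,"rx":0,"ry":0,"rz":0,"hand":60},{"dx":-0.6,"dy":-7.4,"dz":0,"rx":0,"ry":0,"rz":0,"hand":60}]'
python3 -m pendant '[{"dx":0,"dy":-1.5,"dz":0,"rx":0,"ry":0,"rz":0,"hand":60},{"dx":0,"dy":-3,"dz":0,"rx":0,"ry":0,"rz":0,"hand":60},{"dx":0,"dy":-4.5,"dz":0,"rx":0,"ry":0,"rz":0,"hand":60},{"dx":0,"dy":-5.8,"dz":0,"rx":0,"ry":0,"rz":0,"hand":60},{"dx":0,"dy":-6.7,"dz":0,"rx":0,"ry":0,"rz":0,"hand":60}]'
python3 -m pendant '[{"dx":0,"dy":0,"dz":0,"rx":0,"ry":0,"rz":0,"hand":60},{"dx":0,"dy":0,"dz":0,"rx":0,"ry":0,"rz":0,"hand":60},{"dx":0,"dy":0,"dz":0,"rx":0,"ry":0,"rz":0,"hand":60},{"dx":0,"dy":0,"dz":0,"rx":0,"ry":0,"rz":0,"hand":60},{"dx":0,"dy":0,"dz":0,"rx":0,"ry":0,"rz":0,"hand":60}]'
python3 - <<'E'
from h import *
import cv2
p=camera_params("wrist");a=snapshot("wrist");cv2.imwrite("pics/w4.png",a)
np.save("w4.npy",p,allow_pickle=True)
print(env.sense()["tcp_pos"])
K,R,t=[np.array(p[k]) for k in("intrinsics","R","t")]
for X in([.5585,-.291,.151],[.56,-.212,.151]):
    q=K@(R@np.array(X)+t);print(q[:2]/q[2])
E
```

```text
t: 5.77
tcp_pos: [0.4996, -0.1242, 0.276]
eef_rot: [-0.05, -3.136, -0.003]
ft_force: [0.3, -0.1, 0.6]
width: 0.0603
finger_force: 0.0
t: 6.18
tcp_pos: [0.4997, -0.2931, 0.2756]
eef_rot: [-0.055, -3.137, -0.004]
ft_force: [0.8, 0.9, 0.9]
width: 0.0599
finger_force: 0.0
t: 6.6
tcp_pos: [0.5016, -0.2894, 0.2786]
eef_rot: [-0.048, -3.141, -0.001]
ft_force: [0.1, 0.5, -0.4]
width: 0.0598
finger_force: 0.0
[ 0.50173843 -0.28953906  0.27889385]
[327.70053633 252.011975  ]
[414.69472079 250.94445076]
```

View pics/w4.png

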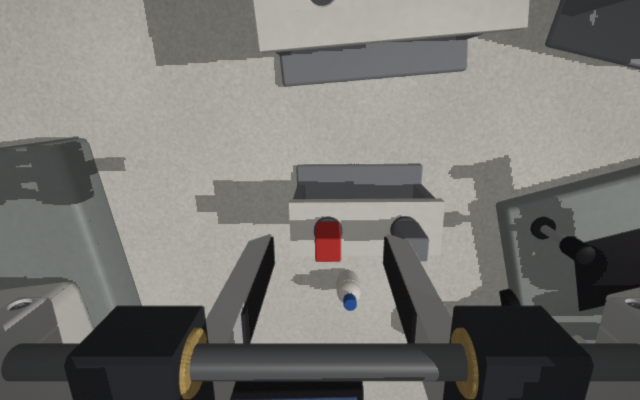

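The red top face is at (328,249), as predicted (328,252). The grey grip is at (412,247) and the stand's near edge runs (290,203)–(443,202). I'll refine this.

Run:
```python
from h import *
import cv2
p=np.load("w4.npy",allow_pickle=True).item();a=cv2.imread("pics/w4.png").astype(int)
s=camera_params("scene");d=camera_params("side")
m=(a[...,2]>90)&(a[...,2]>2.5*a[...,1]);ys,xs=np.nonzero(m);print(xs.min(),xs.max(),ys.min(),ys.max())
for y in range(230,268,2):
    x=np.nonzero(m[y])[0]
    if len(x):print(y,x.min(),x.max(),a[y,int(x.mean()),2],end=' | ')
e=[plane(p,q,.1)[:2] for q in((290,202.5),(443,201.5))];print(e,np.degrees(np.arctan2(*(e[1]-e[0]))))
```

```text
315 340 223 260
230 318 339 92 | 232 317 339 92 | 234 317 339 92 | 236 317 340 92 | 238 316 339 117 | 240 315 339 156 | 242 316 339 159 | 244 316 339 159 | 246 316 339 159 | 248 316 339 160 | 250 316 339 159 | 252 316 339 159 | 254 316 339 159 | 256 316 339 159 | 258 316 339 158 | 260 316 339 158 | [array([ 0.52633443, -0.32855978]), array([ 0.53032907, -0.17246669])] 1.4659574875150654
```

```bash
python3 -m pendant '[{"dx":1.1,"dy":-0.06,"dz":0,"rx":0,"ry":0,"rz":0,"hand":56},{"dx":2.21,"dy":-0.06,"dz":0,"rx":0,"ry":0,"rz":0,"hand":56},{"dx":2.21,"dy":-0.06,"dz":-1,"rx":0,"ry":0,"rz":0,"hand":56},{"dx":2.21,"dy":-0.06,"dz":-2.4,"rx":0,"ry":0,"rz":0,"hand":56},{"dx":2.21,"dy":-0.06,"dz":-3.4,"rx":0,"ry":0,"rz":0,"hand":56}]'
python3 -m pendant '[{"dx":0,"dy":0,"dz":-0.8,"rx":0,"ry":0,"rz":0,"hand":56},{"dx":0,"dy":0,"dz":-1.6,"rx":0,"ry":0,"rz":0,"hand":56},{"dx":0,"dy":0,"dz":-2.3,"rx":0,"ry":0,"rz":0,"hand":56},{"dx":0,"dy":0,"dz":-2.8,"rx":0,"ry":0,"rz":0,"hand":56},{"dx":0,"dy":0,"dz":-2.8,"rx":0,"ry":0,"rz":0,"hand":56}]'
python3 -m pendant '[{"dx":0,"dy":0,"dz":0,"rx":0,"ry":0,"rz":0,"hand":50},{"dx":0,"dy":0,"dz":0,"rx":0,"ry":0,"rz":0,"hand":40},{"dx":0,"dy":0,"dz":0,"rx":0,"ry":0,"rz":0,"hand":32},{"dx":0,"dy":0,"dz":0,"rx":0,"ry":0,"rz":0,"hand":26},{"dx":0,"dy":0,"dz":0,"rx":0,"ry":0,"rz":0,"hand":18}]' 25
python3 -m pendant '[{"dx":0,"dy":0,"dz":0,"rx":0,"ry":0,"rz":0,"hand":14},{"dx":0,"dy":0,"dz":0,"rx":0,"ry":0,"rz":0,"hand":14},{"dx":0,"dy":0,"dz":0,"rx":0,"ry":0,"rz":0,"hand":14},{"dx":0,"dy":0,"dz":0,"rx":0,"ry":0,"rz":0,"hand":14},{"dx":0,"dy":0,"dz":0,"rx":0,"ry":0,"rz":0,"hand":14}]' 25
```

```text
t: 7.07
tcp_pos: [0.5572, -0.2911, 0.1924]
eef_rot: [-0.048, -3.141, -0.0]
ft_force: [-0.2, -0.3, -0.7]
width: 0.0559
finger_force: 0.0
t: 7.48
tcp_pos: [0.555, -0.2903, 0.1206]
eef_rot: [-0.05, -3.136, -0.006]
ft_force: [-0.6, -0.3, -0.9]
width: 0.0559
finger_force: 0.0
t: 7.9
tcp_pos: [0.5574, -0.2929, 0.1252]
eef_rot: [0.051, 3.139, -0.002]
ft_force: [-0.6, -0.5, -0.0]
width: 0.0267
finger_force: 0.0
t: 8.32
tcp_pos: [0.5574, -0.2927, 0.125]
eef_rot: [0.052, 3.14, -0.001]
ft_force: [-1.0, 1.4, 5.6]
width: 0.0239
finger_force: 25.0
```

```bash
python3 -m pendant '[{"dx":0,"dy":0,"dz":0.4,"rx":0,"ry":0,"rz":0,"hand":14},{"dx":0,"dy":0,"dz":1,"rx":0,"ry":0,"rz":0,"hand":14},{"dx":0,"dy":0,"dz":1.8,"rx":0,"ry":0,"rz":0,"hand":14},{"dx":0,"dy":0,"dz":2.7,"rx":0,"ry":0,"rz":0,"hand":14},{"dx":0,"dy":0,"dz":3.6,"rx":0,"ry":0,"rz":0,"hand":14}]'
python3 -m pendant '[{"dx":0,"dy":0,"dz":1,"rx":0,"ry":0,"rz":0,"hand":14},{"dx":0,"dy":0,"dz":2,"rx":0,"ry":0,"rz":0,"hand":14},{"dx":0,"dy":0,"dz":3,"rx":0,"ry":0,"rz":0,"hand":14},{"dx":0,"dy":0,"dz":3.8,"rx":0,"ry":0,"rz":0,"hand":14},{"dx":0,"dy":0,"dz":4.2,"rx":0,"ry":0,"rz":0,"hand":14}]'
python3 -m pendant '[{"dx":0,"dy":0.8,"dz":0,"rx":0,"ry":0,"rz":0,"hand":14},{"dx":0.2,"dy":2,"dz":0,"rx":0,"ry":0,"rz":0,"hand":14},{"dx":0.4,"dy":3.3,"dz":0,"rx":0,"ry":0,"rz":0,"hand":14},{"dx":0.6,"dy":4.6,"dz":0,"rx":0,"ry":0,"rz":0,"hand":14},{"dx":0.9,"dy":6,"dz":0,"rx":0,"ry":0,"rz":0,"hand":14}]'
python3 -m pendant '[{"dx":0.3,"dy":1.4,"dz":0,"rx":0,"ry":0,"rz":0,"hand":14},{"dx":0.5,"dy":2.8,"dz":0,"rx":0,"ry":0,"rz":0,"hand":14},{"dx":0.7,"dy":3.8,"dz":0,"rx":0,"ry":0,"rz":0,"hand":14},{"dx":0.7,"dy":4.4,"dz":0,"rx":0,"ry":0,"rz":0,"hand":14},{"dx":0.7,"dy":4.7,"dz":0,"rx":0,"ry":0,"rz":0,"hand":14}]'
python3 -m pendant '[{"dx":0,"dy":0,"dz":0,"rx":0,"ry":0,"rz":0,"hand":14},{"dx":0,"dy":0,"dz":0,"rx":0,"ry":0,"rz":0,"hand":14},{"dx":0,"dy":0,"dz":0,"rx":0,"ry":0,"rz":0,"hand":14},{"dx":0,"dy":0,"dz":0,"rx":0,"ry":0,"rz":0,"hand":14},{"dx":0,"dy":0,"dz":0,"rx":0,"ry":0,"rz":0,"hand":14}]'
python3 - <<'E'
from h import *
import cv2
b=snapshot("scene");c=snapshot("side");a=snapshot("wrist")
for n,i in zip("sdw",(b,c,a)):cv2.imwrite(f"pics/{n}5.png",i)
np.save("w5.npy",camera_params("wrist"),allow_pickle=True)
f=lambda i,x,y:cv2.resize(i[y:y+150,x:x+200],None,fx=2,fy=2,interpolation=cv2.INTER_CUBIC)
cv2.imwrite("pics/crop5.png",np.vstack([np.hstack([f(b,220,130),f(c,265,80)]),np.hstack([f(a,220,190),f(a,220,40)])]))
print(env.sense()["tcp_pos"],env.sense()["eef_rot"])
E
```

```text
t: 8.73
tcp_pos: [0.5559, -0.2921, 0.2137]
eef_rot: [-0.052, -3.139, -0.002]
ft_force: [0.1, -0.5, -0.9]
width: 0.0239
finger_force: 25.0
t: 9.15
tcp_pos: [0.5574, -0.2932, 0.3222]
eef_rot: [0.052, 3.138, -0.004]
ft_force: [-0.2, -0.2, -1.2]
width: 0.0239
finger_force: 25.0
t: 9.57
tcp_pos: [0.5783, -0.1415, 0.3175]
eef_rot: [-0.054, -3.138, -0.001]
ft_force: [0.5, 0.2, -1.5]
width: 0.0238
finger_force: 25.0
t: 9.98
tcp_pos: [0.5962, -0.023, 0.3178]
eef_rot: [-0.048, -3.139, -0.0]
ft_force: [-0.2, -0.4, -1.8]
width: 0.0241
finger_force: 25.0
t: 10.4
tcp_pos: [0.5968, -0.0264, 0.3189]
eef_rot: [-0.055, -3.141, 0.001]
ft_force: [-0.1, -0.6, -1.4]
width: 0.0238
finger_force: 25.0
[ 0.59680191 -0.02571753  0.31895007] [ 5.32326097e-02  3.14113600e+00 -1.51896078e-04]
```

View pics/crop5.png

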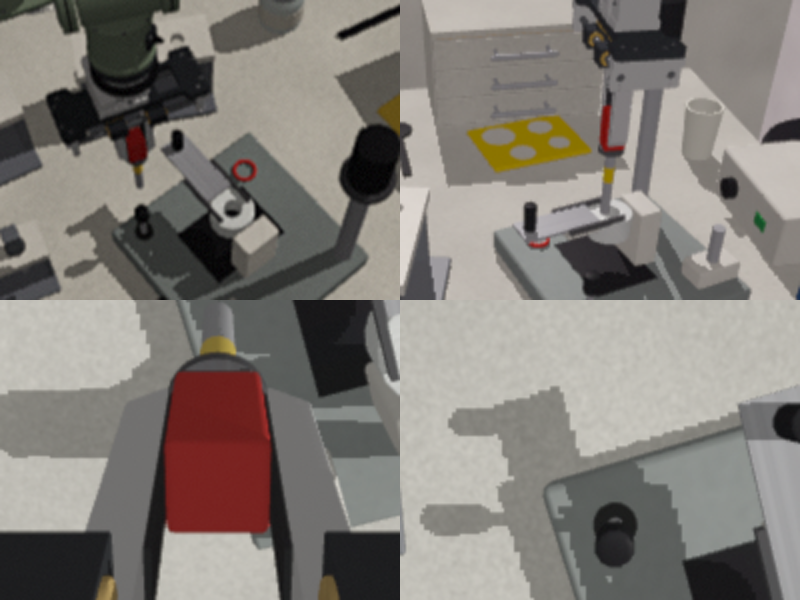

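The rod is held upright. The yellow band is at scene (289,213) / side (369,167), and the tip at scene (290,223) / side (368,186). I'll triangulate it with the same cameras used for the bore so biases cancel.

Run:
```python
from h import *
import cv2
s=camera_params("scene");d=camera_params("side")
def band(f,r):
    h=cv2.cvtColor(cv2.imread(f),cv2.COLOR_BGR2HSV);m=cv2.inRange(h,(18,110,60),(35,255,255))
    k=np.zeros_like(m);x,y,w,g=r;k[y:y+g,x:x+w]=m[y:y+g,x:x+w];ys,xs=np.nonzero(k);print(len(xs),xs.min(),xs.max(),ys.min(),ys.max());return xs.mean(),ys.mean()
a=band("pics/s5.png",(275,195,30,40));b=band("pics/d5.png",(360,150,20,40));print(a,b)
B=tri([(s,a),(d,b)]);print("band",B)
print("tip",tri([(s,(290,223.3)),(d,(368,186.3))]))
for q,u,v in((s,a,(336.3,234)),(d,b,(370.5,185.6))):print(plane(q,u,B[0][2])-plane(q,v,.125))
print("tcp",env.sense()["tcp_pos"])
```

```text
15 287 290 212 216
40 360 371 154 171
(np.float64(288.6), np.float64(214.13333333333333)) (np.float64(368.45), np.float64(166.7))
band (array([ 0.59785412, -0.02671121,  0.26107584]), np.float64(0.0018523323239677308))
tip (array([ 0.59994593, -0.0274331 ,  0.20745458]), np.float64(9.123315978346269e-05))
[-0.04872257 -0.1186077   0.13607584]
[-0.05195636 -0.11141133  0.13607584]
tcp [ 0.59680191 -0.02571753  0.31895007]
```

```bash
python3 -m pendant '[{"dx":0.3,"dy":0.9,"dz":0,"rx":0,"ry":0,"rz":0,"hand":14},{"dx":0.9,"dy":2.1,"dz":0,"rx":0,"ry":0,"rz":0,"hand":14},{"dx":1.4,"dy":3.3,"dz":0,"rx":0,"ry":0,"rz":0,"hand":14},{"dx":1.8,"dy":4.3,"dz":0,"rx":0,"ry":0,"rz":0,"hand":14},{"dx":1.97,"dy":4.71,"dz":0,"rx":0,"ry":0,"rz":0,"hand":14}]'
python3 -m pendant '[{"dx":0,"dy":0,"dz":-0.4,"rx":0,"ry":0,"rz":0,"hand":14},{"dx":0,"dy":0,"dz":-1,"rx":0,"ry":0,"rz":0,"hand":14},{"dx":0,"dy":0,"dz":-1.6,"rx":0,"ry":0,"rz":0,"hand":14},{"dx":0,"dy":0,"dz":-2.2,"rx":0,"ry":0,"rz":0,"hand":14},{"dx":0,"dy":0,"dz":-2.4,"rx":0,"ry":0,"rz":0,"hand":14}]'
python3 -m pendant '[{"dx":0,"dy":0,"dz":0,"rx":0,"ry":0,"rz":0,"hand":14},{"dx":0,"dy":0,"dz":0,"rx":0,"ry":0,"rz":0,"hand":14},{"dx":0,"dy":0,"dz":0,"rx":0,"ry":0,"rz":0,"hand":14},{"dx":0,"dy":0,"dz":0,"rx":0,"ry":0,"rz":0,"hand":14},{"dx":0,"dy":0,"dz":0,"rx":0,"ry":0,"rz":0,"hand":14}]'
python3 - <<'E'
from h import *
import cv2
b=snapshot("scene");c=snapshot("side");a=snapshot("wrist")
for n,i in zip("sdw",(b,c,a)):cv2.imwrite(f"pics/{n}6.png",i)
f=lambda i,x,y:cv2.resize(i[y:y+75,x:x+100],None,fx=4,fy=4,interpolation=cv2.INTER_CUBIC)
cv2.imwrite("pics/crop6.png",np.vstack([np.hstack([f(b,290,185),f(c,320,140)]),np.hstack([f(a,280,175),f(a,280,100)])]))
print(env.sense()["tcp_pos"],env.sense()["eef_rot"])
E
```

```text
t: 10.97
tcp_pos: [0.6467, 0.0959, 0.3186]
eef_rot: [0.047, 3.141, 0.002]
ft_force: [-0.7, -1.2, -1.5]
width: 0.0235
finger_force: 25.0
t: 11.38
tcp_pos: [0.6439, 0.091, 0.2551]
eef_rot: [-0.054, -3.135, 0.002]
ft_force: [0.0, 0.2, -2.6]
width: 0.0236
finger_force: 25.0
t: 11.8
tcp_pos: [0.6467, 0.0926, 0.2603]
eef_rot: [0.052, 3.139, -0.0]
ft_force: [0.2, 0.6, -1.1]
width: 0.0234
finger_force: 25.0
[0.64632924 0.09280635 0.25958463] [ 5.13623151e-02  3.14010328e+00 -4.02821147e-05]
```

View pics/crop6.png

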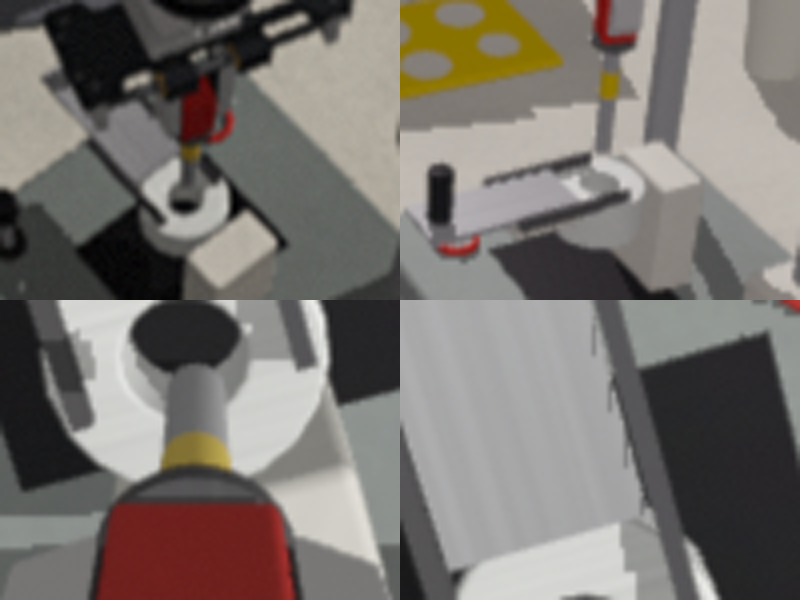

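The wrist view shows the bore ellipse centred at about (326,189), with the shaft's tip edge at (329,191). I'll compute the offset at the tip.

Run:
```python
from h import *
import cv2
p=camera_params("wrist");s=camera_params("scene");d=camera_params("side")
print("bore",plane(p,(326.3,188.7),.125),[plane(p,u,.125)[:2].round(4) for u in((310.5,188),(341.5,188),(326.3,174.5),(326,203))])
print("tip front edge(+6mm x)",plane(p,(329.2,190.6),.1496))
K,R,t=[np.array(p[k]) for k in("intrinsics","R","t")]
for X in([.6463,.0928,.26],):
    print("tcp",X)
# band by fixed cams
def band(f,r):
    h=cv2.cvtColor(cv2.imread(f),cv2.COLOR_BGR2HSV);m=cv2.inRange(h,(18,100,50),(35,255,255));x,y,w,g=r;ys,xs=np.nonzero(m[y:y+g,x:x+w]);return xs.mean()+x,ys.mean()+y
a=band("pics/s6.png",(330,217,15,15));b=band("pics/d6.png",(366,156,12,12));print(a,b,tri([(s,a),(d,b)]))
print("bore fixed",tri([(s,(336.3,234)),(d,(370.5,185.6))]))
print("bore now",tri([(s,(290+186/4,185+203/4)),(d,(320+200/4,140+182/4))]))
print("tip", tri([(s,(290+183/4,185+192/4)),(d,(320+204/4,140+153/4))]))
```

```text
bore [0.64561078 0.09172214 0.125     ] [array([0.6445, 0.0778]), array([0.6454, 0.1051]), array([0.6328, 0.0922]), array([0.6588, 0.091 ])]
tip front edge(+6mm x) [0.64042215 0.09442094 0.1496    ]
tcp [0.6463, 0.0928, 0.26]
(np.float64(337.10526315789474), np.float64(222.42105263157896)) (np.float64(371.94117647058823), np.float64(160.91176470588235)) (array([0.6480751 , 0.09134678, 0.20174961]), np.float64(0.001291736241415348))
bore fixed (array([0.64893994, 0.09018613, 0.1237236 ]), np.float64(0.0013116059921957149))
bore now (array([0.65047738, 0.0908618 , 0.121239  ]), np.float64(0.0017123574619154751))
tip (array([0.65106672, 0.08773925, 0.14680867]), np.float64(0.0029917077844297006))
```

The tip is about 2 mm too far in +y, and x agrees within 1 mm. I'll shift it and lower slowly.

```bash
python3 -m pendant '[{"dx":0,"dy":-0.07,"dz":0,"rx":0,"ry":0,"rz":0,"hand":14},{"dx":0,"dy":-0.07,"dz":0,"rx":0,"ry":0,"rz":0,"hand":14},{"dx":0,"dy":-0.07,"dz":-0.3,"rx":0,"ry":0,"rz":0,"hand":14},{"dx":0,"dy":-0.07,"dz":-0.6,"rx":0,"ry":0,"rz":0,"hand":14},{"dx":0,"dy":-0.07,"dz":-0.8,"rx":0,"ry":0,"rz":0,"hand":14}]'
python3 -m pendant '[{"dx":0,"dy":0,"dz":-0.2,"rx":0,"ry":0,"rz":0,"hand":14},{"dx":0,"dy":0,"dz":-0.4,"rx":0,"ry":0,"rz":0,"hand":14},{"dx":0,"dy":0,"dz":-0.6,"rx":0,"ry":0,"rz":0,"hand":14},{"dx":0,"dy":0,"dz":-0.7,"rx":0,"ry":0,"rz":0,"hand":14},{"dx":0,"dy":0,"dz":-0.7,"rx":0,"ry":0,"rz":0,"hand":14}]'
python3 -m pendant '[{"dx":0,"dy":0,"dz":-0.3,"rx":0,"ry":0,"rz":0,"hand":14},{"dx":0,"dy":0,"dz":-0.6,"rx":0,"ry":0,"rz":0,"hand":14},{"dx":0,"dy":0,"dz":-0.9,"rx":0,"ry":0,"rz":0,"hand":14},{"dx":0,"dy":0,"dz":-1.1,"rx":0,"ry":0,"rz":0,"hand":14},{"dx":0,"dy":0,"dz":-1.1,"rx":0,"ry":0,"rz":0,"hand":14}]'
python3 -m pendant '[{"dx":0,"dy":0,"dz":0,"rx":0,"ry":0,"rz":0,"hand":14},{"dx":0,"dy":0,"dz":0,"rx":0,"ry":0,"rz":0,"hand":14},{"dx":0,"dy":0,"dz":0,"rx":0,"ry":0,"rz":0,"hand":14},{"dx":0,"dy":0,"dz":0,"rx":0,"ry":0,"rz":0,"hand":14},{"dx":0,"dy":0,"dz":0,"rx":0,"ry":0,"rz":0,"hand":14}]'
python3 - <<'E'
from h import *
import cv2
b=snapshot("scene");c=snapshot("side");a=snapshot("wrist")
for n,i in zip("sdw",(b,c,a)):cv2.imwrite(f"pics/{n}7.png",i)
f=lambda i,x,y:cv2.resize(i[y:y+75,x:x+100],None,fx=4,fy=4,interpolation=cv2.INTER_CUBIC)
cv2.imwrite("pics/crop7.png",np.vstack([np.hstack([f(b,290,185),f(c,320,140)]),np.hstack([f(a,280,165),f(a,280,100)])]))
print(env.sense()["tcp_pos"],env.sense()["eef_rot"])
E
```

```text
t: 12.37
tcp_pos: [0.6454, 0.0911, 0.2372]
eef_rot: [-0.051, -3.139, 0.0]
ft_force: [0.1, -0.4, -1.7]
width: 0.0241
finger_force: 25.0
t: 12.78
tcp_pos: [0.6455, 0.091, 0.2203]
eef_rot: [-0.052, -3.139, 0.0]
ft_force: [-0.7, -0.0, -2.2]
width: 0.0237
finger_force: 25.0
t: 13.2
tcp_pos: [0.6448, 0.091, 0.1916]
eef_rot: [-0.052, -3.137, 0.0]
ft_force: [-0.3, 0.0, -1.9]
width: 0.0238
finger_force: 25.0
t: 13.62
tcp_pos: [0.6463, 0.091, 0.1945]
eef_rot: [0.051, 3.14, 0.0]
ft_force: [0.1, -0.2, -2.0]
width: 0.0238
finger_force: 25.0
[0.64617648 0.09103761 0.19419186] [5.14816255e-02 3.14077022e+00 3.39005688e-05]
```

View pics/crop7.png

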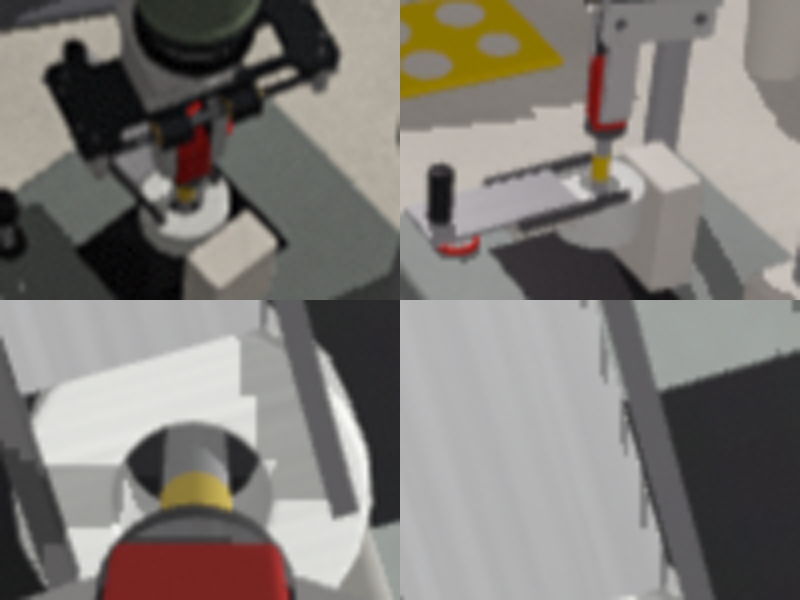

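The rod is inside the bore with clear air around it and no contact force. In the wrist picture the bore spans 308–348 px and the shaft is centred at 329. I'll check the centring before the last 14 mm.

Run:
```python
from h import *
p=camera_params("wrist")
for n,u,z in(("bore L",(308.2,213),.125),("bore R",(348.3,213),.125),("bore near",(328,195.6),.125),("band front edge, z by grip geometry",(329.2,208.7),env.sense()["tcp_pos"][2]-.065)):print(n,plane(p,u,z).round(4))
import cv2
h=cv2.cvtColor(cv2.imread("pics/d7.png"),cv2.COLOR_BGR2HSV);m=cv2.inRange(h,(18,100,50),(35,255,255))[172:192,362:378];ys,xs=np.nonzero(m);print(xs.min()+362,xs.max()+362,ys.min()+172,ys.max()+172)
d=camera_params("side");K,R,t=[np.array(d[k]) for k in("intrinsics","R","t")]
for z in(.129,.149):
    q=K@(R@np.array([.646,.085,z])+t);print(q[:2]/q[2])
```

```text
bore L [0.6445 0.0776 0.125 ]
bore R [0.6454 0.1059 0.125 ]
bore near [0.6322 0.092  0.125 ]
band front edge, z by grip geometry [0.6404 0.0926 0.1292]
368 371 179 185
[369.82320299 184.92171381]
[370.48079578 178.94925041]
```

Centred to within 1 mm, and the side view confirms the band's height (rows 179–185, predicted 178.9–184.9). Final lowering.

```bash
python3 -m pendant '[{"dx":0,"dy":-0.03,"dz":-0.1,"rx":0,"ry":0,"rz":0,"hand":14},{"dx":0,"dy":-0.03,"dz":-0.25,"rx":0,"ry":0,"rz":0,"hand":14},{"dx":0,"dy":-0.03,"dz":-0.4,"rx":0,"ry":0,"rz":0,"hand":14},{"dx":0,"dy":-0.03,"dz":-0.52,"rx":0,"ry":0,"rz":0,"hand":14},{"dx":0,"dy":-0.03,"dz":-0.57,"rx":0,"ry":0,"rz":0,"hand":14}]'
for i in 1 2; do python3 -m pendant '[{"dx":0,"dy":0,"dz":0,"rx":0,"ry":0,"rz":0,"hand":14},{"dx":0,"dy":0,"dz":0,"rx":0,"ry":0,"rz":0,"hand":14},{"dx":0,"dy":0,"dz":0,"rx":0,"ry":0,"rz":0,"hand":14},{"dx":0,"dy":0,"dz":0,"rx":0,"ry":0,"rz":0,"hand":14},{"dx":0,"dy":0,"dz":0,"rx":0,"ry":0,"rz":0,"hand":14}]'; done
python3 - <<'E'
from h import *
import cv2
b=snapshot("scene");c=snapshot("side");a=snapshot("wrist")
for n,i in zip("sdw",(b,c,a)):cv2.imwrite(f"pics/{n}8.png",i)
f=lambda i,x,y:cv2.resize(i[y:y+75,x:x+100],None,fx=4,fy=4,interpolation=cv2.INTER_CUBIC)
cv2.imwrite("pics/crop8.png",np.vstack([np.hstack([f(b,290,185),f(c,320,140)]),np.hstack([f(a,280,165),f(b,175,230)])]))
print(env.sense()["tcp_pos"],env.sense()["eef_rot"])
E
```

```text
t: 14.18
tcp_pos: [0.6454, 0.0903, 0.1785]
eef_rot: [-0.051, -3.139, 0.0]
ft_force: [0.0, 0.2, -1.4]
width: 0.0235
finger_force: 25.0
t: 14.6
tcp_pos: [0.6462, 0.0903, 0.18]
eef_rot: [0.051, 3.141, 0.0]
ft_force: [0.4, 0.0, -1.3]
width: 0.0239
finger_force: 25.0
t: 15.02
tcp_pos: [0.646, 0.0903, 0.1797]
eef_rot: [-0.052, -3.141, -0.0]
ft_force: [0.0, 0.2, -0.9]
width: 0.0239
finger_force: 25.0
[0.64605657 0.09028174 0.17969069] [-5.15385580e-02 -3.14114039e+00  1.83281261e-05]
```

View pics/crop8.png

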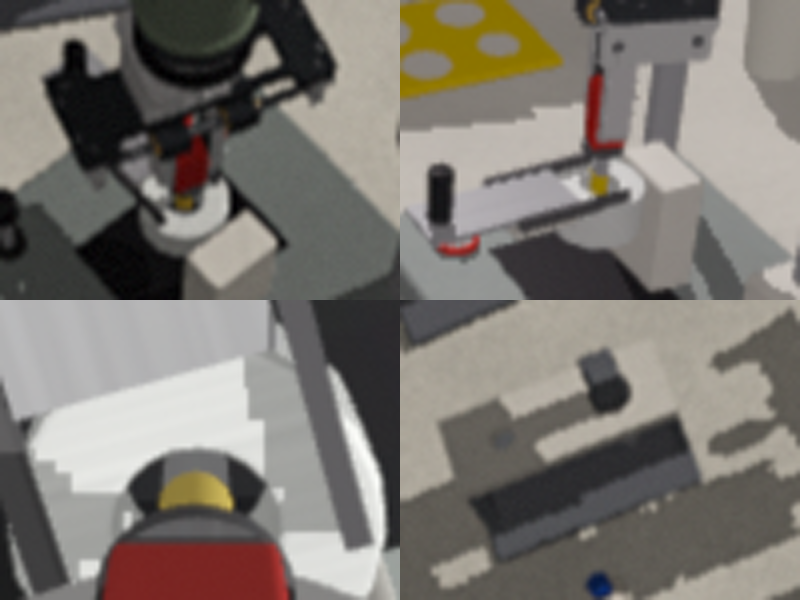

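The band sits half in the mouth (side (370,185)), centred in the bore in the wrist view (bore 308–350, shaft 329). The shutter is still out and the grey rod is still in its stand. Handing in.

```bash
python3 -c "
from bench import env
print(env.close_job())"
```

```text
the job is handed in; nothing more can be done
None
```

I handed the job in at about 15 s: the shutter is out at its stop, and the test rod is held steady in the sleeve with its yellow band level with the mouth, centred to about 1 mm by the wrist camera, and no contact force showed while lowering.

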